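# Clear the sampling tap and hold the refractometer under its nozzle

## Task

Slide the saucepan along the black warming plate, without lifting or tipping it, from the orange mark under the sampling tap onto the middle of the green mark, and let go of it. Then draw the hand refractometer out of its slanted holder, turn it level with its yellow window facing up, and hold the middle of the window straight below the tap's nozzle with a gap of a few centimetres, ready to catch a drop. Finish while still holding it there, with it touching nothing but the gripper, and leave the other things on the table where they stand.

Things in the scene. Friction and masses are not known exactly. Their poses are not given: they have to be found in the camera images.
- hob: Fixed flat black warming plate, 260 (its x) x 460 (its y) x 12 mm high; origin at the centre of its underside, on the table. The two marks lie on its top, 230 mm apart along its y; which is left and which is right varies.
- mark_tap: Orange painted ring of 160 mm diameter with a centre cross on the warming plate, under the tap's nozzle; flat. Origin at its centre, on the plate's top (12 mm above the table). The saucepan starts here.
- mark_free: Green painted ring of 160 mm diameter with a centre cross on the warming plate; flat, free at the start. Origin at its centre, on the plate's top.
- pan_base (a point): Empty open aluminium saucepan, loose, about 0.5 kg, 132 mm diameter at the base and 140 mm at the rim, 75 mm high, wall 4 mm. This point is the centre of its underside; z is up; its one black handle points along its -x.
- pan_handle (a point): Middle of the saucepan's straight black handle: a bar 95 mm long (along the pan's x), 18 mm wide (pan's y) and 16 mm high. This point is its centre, 130 mm from the pan's axis and 60 mm above the pan's underside; same axes as the pan.
- nozzle (a point): Mouth of the fixed sampling tap: centre of the round lower end (22 mm diameter, opening down, 250 mm above the table) of a gooseneck of 16 mm steel pipe. z is up. From the mouth the pipe goes up 40 mm, arches to 360 mm above the table and comes down to a standpipe 170 mm away along this frame's +x, behind the plate.
- holder: Fixed holder: grey foot 110 x 75 mm with a blue square pocket, 32 mm wide inside, 55 mm deep, walls 4 mm, mouth up to 90 mm above the table. The pocket's axis leans 40 degrees from vertical towards the holder's +x. Origin at the table, under the middle.
- refr_grip (a point): Loose hand refractometer, 195 mm long, 0.2 kg, standing loosely in the holder, eyepiece end down. x: along it towards the silver prism head (at the start up and out of the pocket, 45 to 50 degrees above level); z: out of the window side (at the start up and back). Point: on its axis, 88 mm from the eyepiece end, mid-width of the black square grip sleeve, 33 mm beyond the pocket's mouth.
- refr_window (a point): Centre of the yellow window (37 x 23 mm) on the upper face of the prism head: 84.5 mm along x and 8 mm along z from the grip point; same axes; z is straight up when level. The sleeve, 28 x 28 mm, runs from 35 to 115 mm from the eyepiece end, then come a barrel of 22 mm diameter and the head, 45 x 30 x 14 mm. Drawn 60 mm along its x it is free of the holder.
- bottle: Bystander: amber bottle, 66 mm diameter, 200 mm high; origin at the centre of its underside.
- jar: Bystander: glass jar with yellow cap, 70 mm diameter, 90 mm high; origin at the centre of its underside.
- cup: Bystander: steel cup, 72 mm diameter, 90 mm high; origin at the centre of its underside.
- jug: Bystander: clear plastic jug with a handle, 100 mm diameter, 120 mm high; origin at the centre of its underside.
- can: Bystander: metal can, 74 mm diameter, 110 mm high; origin at the centre of its underside.

How it is judged:
By the outcome, as a careful person would: the job done as asked, in the order asked, and still so for the second after the job is handed in, while the arm keeps its last pose, push and grip.
It also fails if it takes over 58 s, if anything falls off the work surface, if the arm or the gripper's body presses on something with over 40 N, if the wrist force passes 120 N, or if a joint passes its speed limit or range.

## Robot

A 6-joint arm with a two-finger parallel gripper is mounted at the origin on the work surface. World frame = base frame: x ahead of the robot, y to its left, z up, the work surface at z = 0. Lengths are in mm, angles in rad, forces in N, time in s.
With the tool pointing down it reaches from about 325 to 900 mm from the base axis. Payload 6.1 kg.
Tool frame: the origin (TCP) lies where the fingers leave the gripper's body, on its centre line; the fingertips stand 70 mm ahead of it and the grasp point (between the pads) lies 51 mm ahead of it (r.tip_extent is the distance from the TCP to the fingertips, in mm); z points along the fingers, y is the direction in which the jaws open and shut (so a half turn about z gives the same grasp; the last joint's range is limited). The gripper opens to 87 mm and grips with 3 to 60 N. Pads are 19 mm wide; open, the fingers measure 117 mm over their backs; the gripper's body (75 mm by 190 mm) begins 51 mm behind the grasp point.
Start: joints at [1.068, 0.22, 1.526, -0, 1.395, -0.126], TCP at [229.965, 581.148, 292.238] pointing down, gripper open.
Joint ranges: [-2.98, 2.98], [-0.91, 2.08], [0.09, 2.57], [-1.24, 4.39], [0.2, 2.65], [-2.68, 2.68]. Speed limits (rad/s): [2.57, 2.57, 3.01, 3.14, 3.14, 3.14].

## Interface

Orientations are given as [roll, pitch, yaw] about the fixed x, y, z axes, in that order (R = Rz(yaw) Ry(pitch) Rx(roll)).
In Python, from plant import r gives the robot as it stands.
- The arm moves only by the tool play_rows, never from a script. Its argument "increments" is a list of rows, each a list of 4 numbers: the shift along the tool's x, y, z in mm, then the turn about the tool's z in rad. In form: [[tx, ty, tz, roll], ...]. A call has exactly 10 rows; each row shifts and turns the pose as measured when the row begins, along the tool's axes as they then stand; what a row does not reach is not made up. A row lasts 1/8 s, in which the tool goes at most 62.5 mm and 10.7 degrees, less where a joint would pass 70% of its speed; a pose out of reach is approached as far as the arm can. A call with a gripper value outside its range is refused whole. "gripper" is the gripper's target within -1 to 1 (fully open at 1, half-way at 0, shut at -1), set as the call begins (left out, the last holds). The fingers move at their own pace and stop on an object; "squeeze" is the grip in N (left out, the last holds). Time passes only in rows, so rows that do not move let the fingers close, or fill a call up. It gives the time, the measured TCP pose, the force and the opening at its end, in the units of the state.
- r.get_state(): the state, without advancing time (a new reading comes with each control period).
- r.read_camera(name): name is "side" or "top"; returns the picture (384x512x3 uint8, red, green, blue); there is no depth.
- r.get_calibration(name): a dict with "camera_matrix" (3x3 intrinsics, pixels), "R" (3x3) and "t" (3): a world point X has camera coordinates R X + t. Camera axes: x right, y down, z forward; pixel columns grow to the right and rows downward; lengths in mm; the calibration is good to about 2 mm. A picture is of the moment at which its call begins. get_calibration takes no time and is no camera call.
- r.close_job(): hands the job in, once; it reports no verdict.
The state is a dict: "time_s": time; "joint_positions": joint angles; "qd": joint speeds; "effort": joint torques, N m; "ee_pos": TCP position; "tcp_rot": TCP orientation; "wrist_force": force on the tool from outside, world axes, zero at the start; "wrist_torque": the same for the moment, N m; "finger_gap": opening from 0.0 (shut) to 1.0 (fully open).
Only numpy, scipy, OpenCV 4.12 (cv2) and the standard library are available. Lean on these libraries where they do the work, as an engineer would, in place of code of your own. Each camera call takes 0.05 s, during which the arm holds its last target. There are 200 camera calls.

## Working session

There is one attempt and no reset: what is moved stays moved. The work goes in short steps, Python scripts to look and compute and a tool call to move; the robot and the scene stay as the last step left them, time stands still between calls to the robot, and variables do not carry over. Pictures are saved under pics/ and viewed, on a budget of 10 in all, crops included, one or two more only if the job needs it, and the job is handed in when it is done.

Besides the shell and the picture viewer there is one more tool, called after ">>>" as name(argument=value, ...) on one line, values as JSON. play_rows: Moves the arm, as the interface text tells. Its arguments: {"type":"object","properties":{"increments":{"type":"array"},"gripper":{"type":"number"},"squeeze":{"type":"number"}},"required":["increments"]}

```bash
ls; mkdir -p pics; python3 - <<'E'
from plant import r
import cv2,numpy as np
np.set_printoptions(precision=3,suppress=True)
for n in("side","top"):
    im=r.read_camera(n); cv2.imwrite(f"pics/{n}0.png",cv2.resize(im[:,:,::-1],(768,576),interpolation=cv2.INTER_CUBIC)); np.save(f"{n}0.npy",im)
    c=r.get_calibration(n); print(n,c, -np.array(c['R']).T@c['t'])
print(r.get_state())
E
```

```text
pics
side {'camera_matrix': array([[369.807,   0.   , 262.376],
       [  0.   , 369.807, 194.253],
       [  0.   ,   0.   ,   1.   ]]), 'R': array([[-0.986, -0.166, -0.003],
       [-0.115,  0.692, -0.713],
       [ 0.12 , -0.703, -0.701]]), 't': array([ 592.822,  203.714, 1125.155])} [472.363 748.601 935.618]
top {'camera_matrix': array([[401.808,   0.   , 259.819],
       [  0.   , 401.808, 195.429],
       [  0.   ,   0.   ,   1.   ]]), 'R': array([[-0.008, -1.   , -0.009],
       [-0.992,  0.009, -0.124],
       [ 0.124,  0.008, -0.992]]), 't': array([  23.754,  612.822, 1461.041])} [ 427.752    6.922 1525.692]
{'time_s': 0.1, 'joint_positions': array([ 1.068,  0.221,  1.527, -0.   ,  1.395, -0.126]), 'qd': array([-0.   ,  0.   , -0.001,  0.   ,  0.002, -0.001]), 'effort': array([  0.   , -49.594, -38.852,   0.07 ,   0.051,  -0.   ]), 'ee_pos': array([229.72 , 580.769, 291.248]), 'tcp_rot': array([-3.14 , -0.   ,  2.765]), 'wrist_force': array([ 0.037, -0.205, -0.525]), 'wrist_torque': array([-0.032,  0.038, -0.042]), 'finger_gap': 0.9993984942973927}
```

View pics/top0.png

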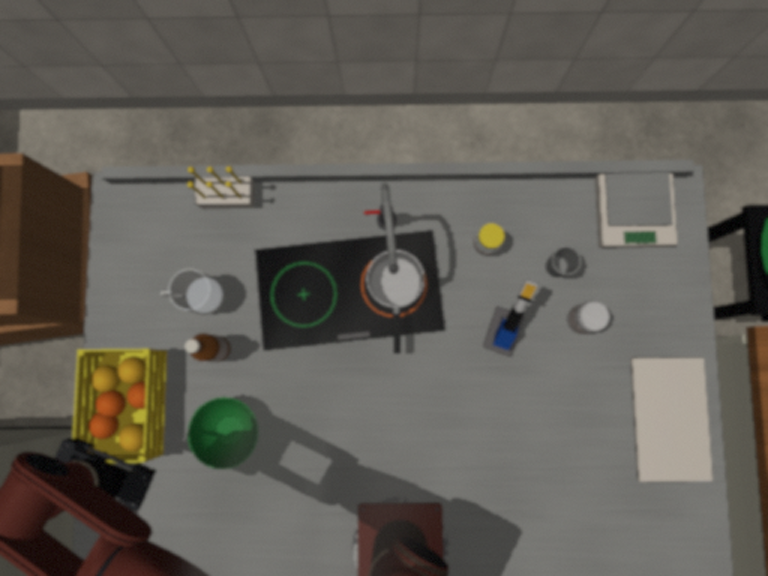

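View pics/side0.png

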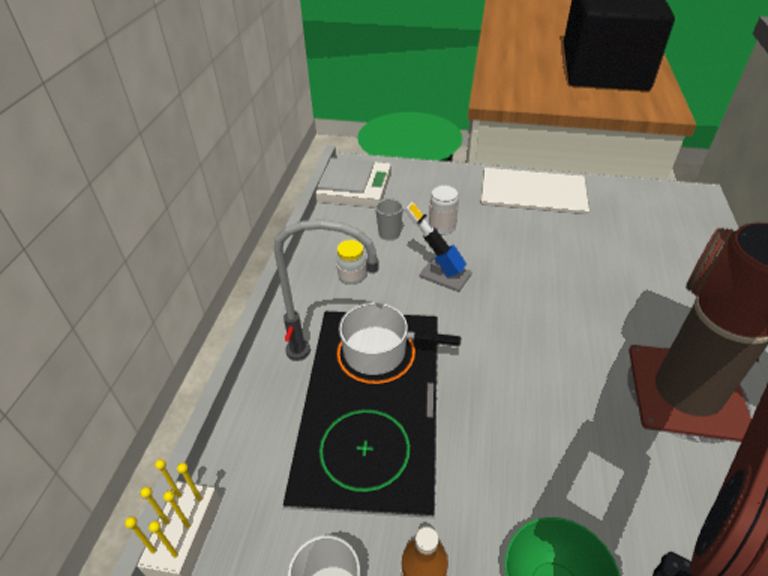

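The top view shows the hob, with the green mark at about (304,294), the orange mark with the pan at about (393,285) and the pan's handle at (397,335) towards the robot. It also shows the nozzle at about (393,268) and the refractometer running from (505,335) to (530,290). The side view shows the nozzle at about (373,266), the refractometer window at (415,211), its sleeve at (437,243) and the handle at (437,340).

```bash
cat > h.py <<'E'
import numpy as np,cv2
from plant import r
np.set_printoptions(precision=1,suppress=True)
cal={n:r.get_calibration(n) for n in("side","top")}
def ray(n,p):
    c=cal[n];R=np.array(c['R']);o=-R.T@c['t']
    d=R.T@np.linalg.inv(c['camera_matrix'])@np.array([p[0],p[1],1.]);return o,d/np.linalg.norm(d)
def onz(n,p,z):
    o,d=ray(n,p);return o+d*(z-o[2])/d[2]
def tri(ps,pt):
    o1,d1=ray("side",ps);o2,d2=ray("top",pt)
    s=np.linalg.lstsq(np.c_[d1,-d2],o2-o1,rcond=None)[0];a=o1+s[0]*d1;b=o2+s[1]*d2
    return (a+b)/2,np.linalg.norm(a-b)
def proj(n,X):
    c=cal[n];q=np.array(c['camera_matrix'])@(np.array(c['R'])@X+c['t']);return q[:2]/q[2]
def circ(P):
    A=np.c_[2*P[:,:2],np.ones(len(P))];s=np.linalg.lstsq(A,(P[:,:2]**2).sum(1),rcond=None)[0]
    return s[:2],np.sqrt(s[2]+s[:2]@s[:2])
def hsv(im):return cv2.cvtColor(im,cv2.COLOR_RGB2HSV)
def mask(im,lo,hi,box=None):
    m=cv2.inRange(hsv(im),lo,hi)
    if box: k=np.zeros_like(m);x0,y0,x1,y1=[int(v/1.5) for v in box];k[y0:y1,x0:x1]=1;m=m*k
    return m
def pts(m):
    y,x=np.nonzero(m);return np.c_[x,y]
E
cat > m.py <<'E'
from h import *
S=np.load("side0.npy");T=np.load("top0.npy")
B={"top":(250,225,450,355),"side":(280,300,440,515)};I={"top":T,"side":S}
for n in B:
    for nm,lo,hi in(("green",(50,120,50),(75,255,255)),("orange",(5,150,90),(18,255,255))):
        p=pts(mask(I[n],lo,hi,B[n]));P=np.array([onz(n,q,12) for q in p])
        if nm=="green":
            c=np.median(P[:,:2],0)
            for _ in(0,1): P=P[np.linalg.norm(P[:,:2]-c,axis=1)>50];c,rr=circ(P)
        else: c,rr=circ(P)
        print(n,nm,len(P),c,rr)
# yellow window
w={}
for n,b in(("top",(510,275,545,305)),("side",(400,195,430,225))):
    p=pts(mask(I[n],(18,120,110),(32,255,255),b));w[n]=p.mean(0);print(n,"win",len(p),w[n])
W,e=tri(w["side"],w["top"]);print("window",W,e)
# sleeve black, blue
for nm,lo,hi,bt,bs in(("black",(0,0,0),(180,255,45),(495,300,530,335),(420,225,455,260)),("blue",(105,150,40),(130,255,255),(485,300,530,360),(420,235,480,290))):
    a=pts(mask(T,lo,hi,bt));b=pts(mask(S,lo,hi,bs));print(nm,len(a),len(b),a.mean(0),b.mean(0),*tri(b.mean(0),a.mean(0)))
# crude clicks
for nm,s,t in(("nozzle",(373,268),(393,268)),("handle_tip",(460,341),(397,352)),("handle_root",(411,337),(397,313))):
    print(nm,*tri(np.array(s)/1.5,np.array(t)/1.5))
def up(im,x0,y0,x1,y1,k): return cv2.resize(im[y0:y1,x0:x1,::-1],None,fx=k,fy=k,interpolation=cv2.INTER_CUBIC)
a=up(T,230,150,370,240,5.7);b=up(S,180,120,320,250,3.2)
cv2.imwrite("pics/topc.png",a);cv2.imwrite("pics/sidec.png",up(S,200,125,330,255,4.6))
E
python3 m.py
```

```text
top green 91 [617.8 238.8] 80.3812618652097
top orange 82 [641.5   8.9] 81.22944270531276
side green 492 [616.3 237. ] 80.39049532476842
side orange 218 [639.4   8.3] 80.16148820709299
top win 54 [351.8 193.9]
side win 53 [276.9 140.4]
window [ 599.3 -296.   165.5] 0.15373823738932546
black 110 139 [341.8 213.5] [291.  161.6] [ 541.  -273.5   95.8] 5.57558585598817
blue 154 248 [336.3 224. ] [300.4 174.3] [ 504.7 -260.4   52.6] 2.729422875457394
nozzle [638.8   9.2 252.6] 3.215068833701847
handle_tip [464.8   1.9  71.5] 2.7661394621107656
handle_root [562.6   0.9  63.4] 3.2823172991933443
```

View pics/topc.png

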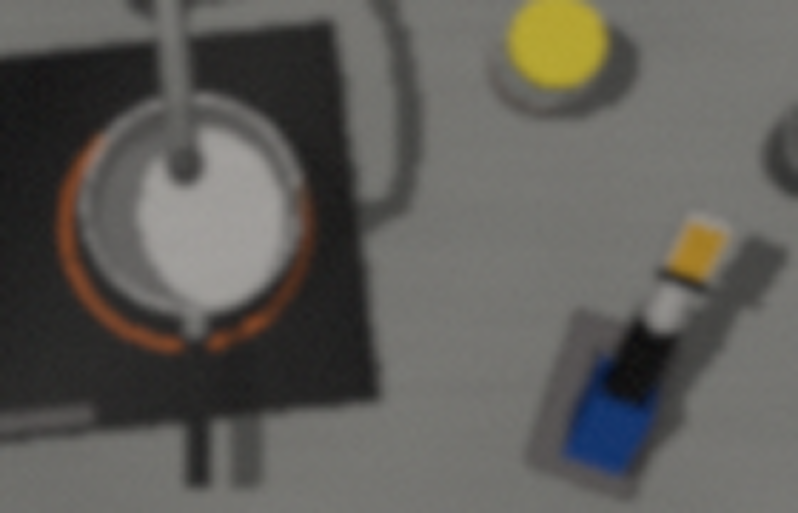

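View pics/sidec.png

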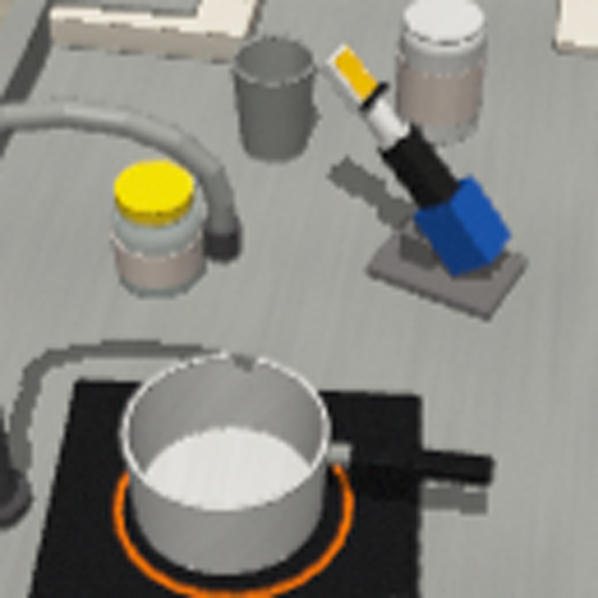

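The crops show the pan's rim centred at crop (191,206) and its handle on the line x≈198, down to a tip at y≈487. The nozzle end is at about (224,250) in the side crop. The refractometer points up and to the right at a yaw of about -21°.

```bash
python3 - <<'E'
from h import *
f=lambda x,y:np.array([x/5.7+230,y/5.7+150])
c=onz("top",f(191,206),87);t=onz("top",f(198,487),72);h=onz("top",f(197.5,430),72)
print("pan",c,"tip",t,h,"len",np.linalg.norm((t-c)[:2]),"yaw",np.degrees(np.arctan2(*(c-t)[1::-1])))
s=np.load("side0.npy")
P=np.array([onz("side",np.array([x/4.6+200,y/4.6+125]),87) for x,y in((121,432),(330,432),(235,353),(150,375),(310,380),(225,512))]);print(circ(P))
print(tri(np.array([224,250])/4.6+[200,125],f(183,165)))
E
```

```text
pan [640.7   4.4  87. ] tip [463.4   1.6  72. ] [499.4   1.6  72. ] len 177.2403702426214 yaw 0.8965881609068932
(array([641.4,   7.1]), np.float64(70.96067916852758))
(array([638.6,   8.9, 249.7]), np.float64(2.7133528269382556))
```

>>> play_rows(increments=[[0,0,0,-0.133],[0,0,0,-0.133],[0,0,0,-0.133],[-22,-50,0,0],[-22,-50,0,0],[-22,-50,0,0],[-22,-50,0,0],[-22,-50,0,0],[-22,-50,0,0],[-22,-50,0,0]], gripper=1)

```text
time_s: 1.35
ee_pos: [397.6, 227.9, 286.8]
tcp_rot: [-3.134, -0.006, -3.098]
wrist_force: [0.3, -0.4, -0.1]
finger_gap: 1.0
```

>>> play_rows(increments=[[-16,-38,8,0.02],[-16,-38,8,0],[-16,-38,8,0],[-16,-38,8,0],[-16,-38,8,0],[-16,-38,8,0],[0,0,12,0],[0,0,12,0],[0,0,12,0],[0,0,0,0]])

```text
time_s: 2.6
ee_pos: [499.4, -7.6, 198.1]
tcp_rot: [-3.136, -0.009, -3.123]
wrist_force: [0.9, 0.5, -0.5]
finger_gap: 0.999
```

>>> play_rows(increments=[[-3,5,0,0],[-3,5,10,0],[0,0,13,0],[0,0,13,0],[0,0,13,0],[0,0,13,0],[0,0,9,0],[0,0,0,0],[0,0,0,0],[0,0,0,0]])

```text
time_s: 3.85
ee_pos: [505.2, 3.8, 122.6]
tcp_rot: [-3.135, -0.008, -3.121]
wrist_force: [-0.5, 0.0, 0.3]
finger_gap: 0.997
```

```bash
python3 - <<'E'
from h import *
S=r.read_camera("side");T=r.read_camera("top")
up=lambda im,x0,y0,x1,y1,k:cv2.resize(im[y0:y1,x0:x1,::-1],None,fx=k,fy=k,interpolation=cv2.INTER_CUBIC)
cv2.imwrite("pics/g1.png",np.hstack([up(S,220,170,345,295,3.2),up(T,220,140,345,265,3.2)]))
s=r.get_state();print(s['ee_pos'],s['tcp_rot'],s['wrist_force'])
E
```

```text
[505.3   3.8 122.7] [-3.1 -0.  -3.1] [ 1.2  1.3 -0.1]
```

View pics/g1.png

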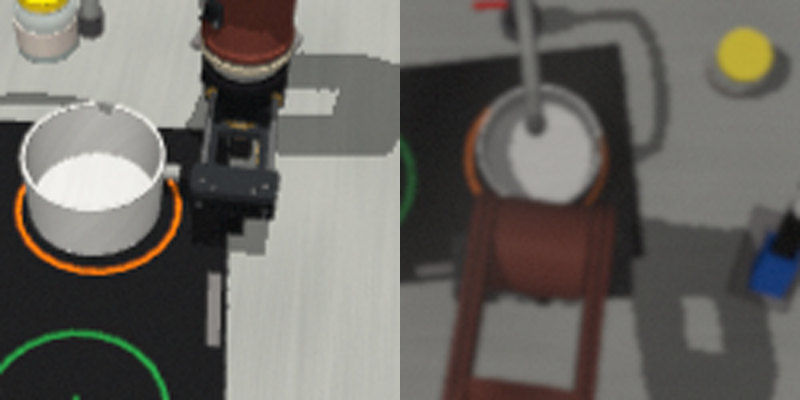

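The fingers straddle the handle and the pan hasn't moved. Closing.

>>> play_rows(increments=[[0,0,0,0],[0,0,0,0],[0,0,0,0],[0,0,0,0],[0,0,0,0],[0,0,0,0],[0,0,0,0],[0,0,0,0],[0,0,0,0],[0,0,0,0]], gripper=-1, squeeze=15)

```text
time_s: 5.2
ee_pos: [505.7, 3.8, 123.3]
tcp_rot: [-3.135, -0.007, -3.122]
wrist_force: [1.1, 0.2, 0.1]
finger_gap: 0.207
```

>>> play_rows(increments=[[0.5,6,0,0],[1,12,0,0],[1,12,0,0],[1,12,0,0],[1,12,0,0],[1,12,0,0],[1,12,0,0],[1,12,0,0],[1,12,0,0],[0.5,6,0,0]])

```text
time_s: 6.45
ee_pos: [494.3, 118.5, 123.3]
tcp_rot: [-3.133, -0.005, -3.122]
wrist_force: [0.3, -3.0, 1.4]
finger_gap: 0.208
```

>>> play_rows(increments=[[0.5,6,0,0],[1,12,0,0],[1,12,0,0],[1,12,0,0],[1,12,0,0],[1,12,0,0],[1,12,0,0],[1,12,0,0],[1,12,0,0],[0.5,6,0,0]])

```text
time_s: 7.7
ee_pos: [482.8, 233.5, 122.8]
tcp_rot: [-3.132, -0.004, -3.122]
wrist_force: [0.3, -4.0, 3.2]
finger_gap: 0.201
```

```bash
python3 - <<'E'
from h import *
S=r.read_camera("side")
up=lambda im,x0,y0,x1,y1,k:cv2.resize(im[y0:y1,x0:x1,::-1],None,fx=k,fy=k,interpolation=cv2.INTER_CUBIC)
cv2.imwrite("pics/g2.png",up(S,180,200,330,350,4))
s=r.get_state();print(s['ee_pos'],s['wrist_force'])
E
```

```text
[482.7 233.9 122.7] [ 0.3 -3.2  3. ]
```

View pics/g2.png

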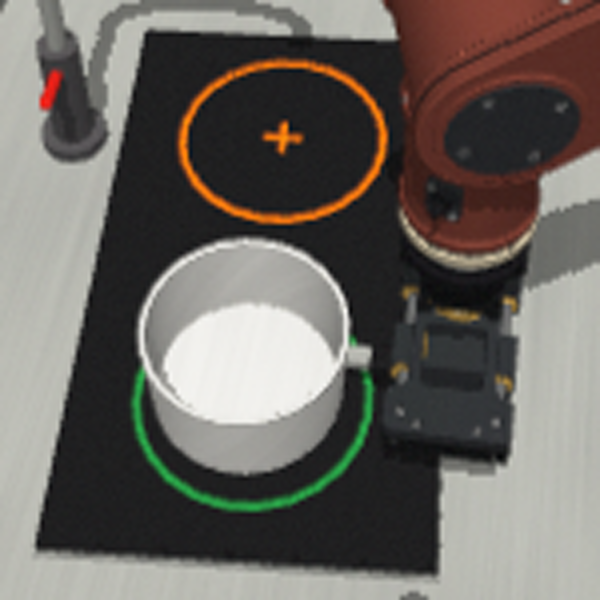

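The crop shows the pan inside the green ring. The rim runs from x 140 to 350 and y 238 to 424, and the orange cross is now free at (283,138).

```bash
python3 - <<'E'
from h import *
f=lambda x,y:np.array([x/4+180,y/4+200])
P=np.array([onz("side",f(*p),87) for p in((140,330),(350,333),(245,238),(245,425))]);print(circ(P),P[:,:2])
print(onz("side",f(283,138),12))
print(proj("side",np.array([617,238,12]))*4-[720,800])
E
```

```text
(array([618.4, 231.2]), np.float64(70.05604128567182)) [[686.2 245.1]
 [549.4 224.6]
 [633.1 161.9]
 [603.9 300.6]]
[637.3  10.1  12. ]
[249.8 394.7]
```

>>> play_rows(increments=[[0.5,2,0,0],[0.5,2,0,0],[0.5,2,0,0],[0,0,0,0],[0,0,0,0],[0,0,0,0],[0,0,0,0],[0,0,0,0],[0,0,0,0],[0,0,0,0]])

```text
time_s: 9.0
ee_pos: [481.3, 239.8, 122.8]
tcp_rot: [-3.133, -0.004, -3.123]
wrist_force: [0.9, -2.3, 2.4]
finger_gap: 0.206
```

>>> play_rows(increments=[[0,0,0,0],[0,0,0,0],[0,0,0,0],[0,0,0,0],[0,0,0,0],[0,0,0,0],[0,0,-15,0],[0,0,-20,0],[0,0,-20,0],[0,0,-20,0]], gripper=1)

```text
time_s: 10.25
ee_pos: [479.5, 241.2, 199.9]
tcp_rot: [-3.134, -0.009, -3.122]
wrist_force: [0.2, -0.6, 0.2]
finger_gap: 0.998
```

```bash
python3 - <<'E'
from h import *
S=r.read_camera("side");T=r.read_camera("top");np.save("side2.npy",S)
up=lambda im,x0,y0,x1,y1,k:cv2.resize(im[y0:y1,x0:x1,::-1],None,fx=k,fy=k,interpolation=cv2.INTER_CUBIC)
cv2.imwrite("pics/g3.png",np.hstack([up(S,200,240,310,340,3.6),up(T,160,150,270,250,3.6)]))
s=r.get_state();print(s['ee_pos'],s['wrist_force'],s['finger_gap'])
E
```

```text
[481.2 241.8 201.9] [0.3 0.6 0.1] 0.9980466051260077
```

View pics/g3.png

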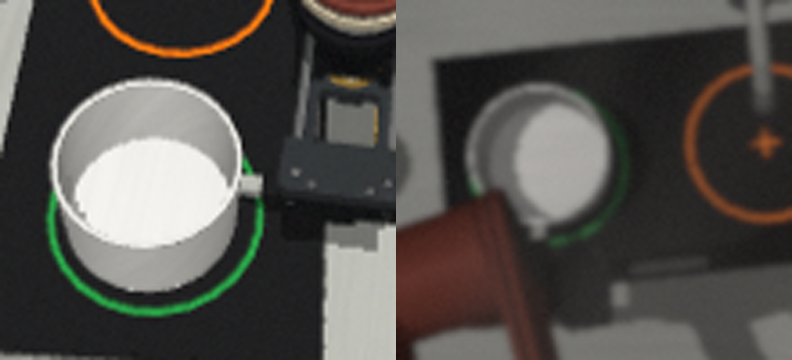

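The pan is released inside the green ring. Its rim centre is at (146,163) in the side half and (143,155) in the top half.

```bash
python3 - <<'E'
from h import *
f=lambda x,y:np.array([x/3.6+200,y/3.6+240])
P=np.array([onz("side",f(*p),87) for p in((51,162),(242,165),(148,79),(146,248))]);print(circ(P))
print(onz("top",np.array([143/3.6+160,155/3.6+150]),87))
E
```

```text
(array([618.2, 239. ]), np.float64(69.9632053170397))
[617.6 235.2  87. ]
```

The pan is within a few mm of the green mark's centre. Next, the refractometer.

>>> play_rows(increments=[[0,-20,-15,0],[-6,-48,-15,0],[-6,-48,-5,0],[-6,-48,-4,0],[-6,-48,0,0],[-6,-48,0,0],[-6,-48,0,0],[-6,-48,0,0],[-6,-48,0,0],[-6,-48,0,0]])

```text
time_s: 11.6
ee_pos: [545.4, -219.2, 242.8]
tcp_rot: [-3.137, -0.003, -3.115]
wrist_force: [0.2, -0.3, 0.2]
finger_gap: 0.999
```

>>> play_rows(increments=[[0,-20,0,0],[0,-20,0,0],[0,-8,0,0],[0,0,0,0.131],[0,0,0,0.131],[0,0,0,0.131],[0,0,10,0],[0,0,10,0],[0,0,0,0],[0,0,0,0]])

```text
time_s: 12.85
ee_pos: [545.9, -266.1, 219.2]
tcp_rot: [-3.139, -0.006, 2.771]
wrist_force: [0.0, -0.3, 0.6]
finger_gap: 0.998
```

```bash
python3 - <<'E'
from h import *
S=r.read_camera("side")
p=pts(mask(S,(18,120,110),(32,255,255),(400,195,430,225)));print(len(p),p.mean(0))
s=r.get_state();print(s['ee_pos'],s['tcp_rot']*100)
yaw=s['tcp_rot'][2];x=np.array([np.cos(yaw),np.sin(yaw)]);y=np.array([np.sin(yaw),-np.cos(yaw)])
d=np.array([545.3,-275.3])-s['ee_pos'][:2];print("tool shift",d@x,d@y,"z",s['ee_pos'][2]-154.9,"roll",yaw-2.775)
E
```

```text
0 [nan nan]
[ 545.8 -266.1  219.1] [-313.9   -0.6  277.1]
tool shift -2.889334525186804 -8.794081791876069 z 64.15197107420732 roll -0.0038621849043392054<stdin>:3: RuntimeWarning: Mean of empty slice.
  ret = um.true_divide(
```

>>> play_rows(increments=[[-1.5,-4.5,0,0],[-1.5,-4.5,10,0],[0,0,10,0],[0,0,10,0],[0,0,10,0],[0,0,10,0],[0,0,8,0],[0,0,0,0],[0,0,0,0],[0,0,0,0]])

```text
time_s: 14.15
ee_pos: [544.9, -276.4, 156.9]
tcp_rot: [-3.139, -0.006, 2.771]
wrist_force: [0.9, 0.1, 0.2]
finger_gap: 1.002
```

```bash
python3 - <<'E'
from h import *
S=r.read_camera("side");T=r.read_camera("top")
up=lambda im,x0,y0,x1,y1,k:cv2.resize(im[y0:y1,x0:x1,::-1],None,fx=k,fy=k,interpolation=cv2.INTER_CUBIC)
cv2.imwrite("pics/g4.png",np.hstack([up(S,240,100,340,200,4),up(T,290,150,390,250,4)]))
s=r.get_state();print(s['ee_pos'],s['wrist_force'])
E
```

```text
[ 544.9 -276.5  157. ] [-0.5  0.2  0.1]
```

View pics/g4.png

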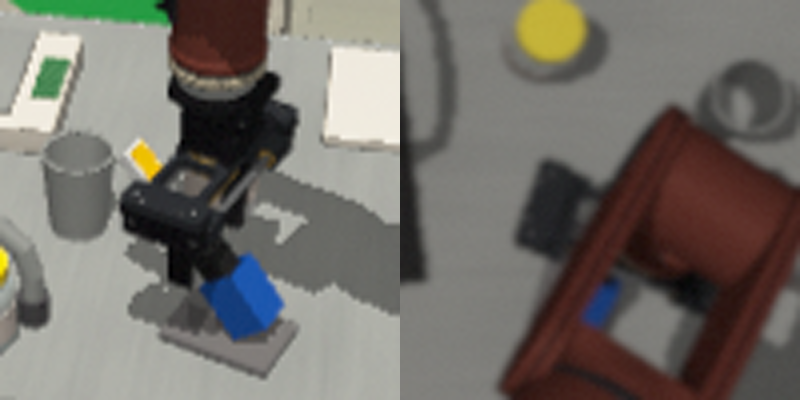

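The fingers straddle the sleeve with no contact, and the head and window stay clear in front of the gripper body. Closing.

>>> play_rows(increments=[[0,0,1.5,0],[0,0,0,0],[0,0,0,0],[0,0,0,0],[0,0,0,0],[0,0,0,0],[0,0,0,0],[0,0,0,0],[0,0,0,0],[0,0,0,0]], gripper=-1, squeeze=20)

```text
time_s: 15.5
ee_pos: [545.2, -276.6, 156.0]
tcp_rot: [-3.139, -0.005, 2.771]
wrist_force: [-0.1, 0.1, 0.1]
finger_gap: 0.322
```

>>> play_rows(increments=[[-2.7,0,-3,0],[-4,0,-4.5,0],[-5.3,0,-6,0],[-5.3,0,-6,0],[-5.3,0,-6,0],[-5.3,0,-6,0],[-5.3,0,-6,0],[-5.3,0,-6,0],[-5.3,0,-6,0],[0,0,0,0]])

```text
time_s: 16.75
ee_pos: [589.2, -293.4, 207.9]
tcp_rot: [-3.139, -0.006, 2.771]
wrist_force: [0.6, -0.2, -2.7]
finger_gap: 0.322
```

>>> play_rows(increments=[[0,0,-10,0],[0,0,-10,0],[8,0,0,0],[10,0,0,0],[10,0,0,0],[10,0,0,0],[0,0,3,0],[0,0,3,0],[0,0,0,0],[0,0,0,0]])

```text
time_s: 18.0
ee_pos: [550.0, -278.1, 222.0]
tcp_rot: [-3.14, -0.008, 2.771]
wrist_force: [-0.4, -0.0, -3.3]
finger_gap: 0.319
```

```bash
python3 - <<'E'
from h import *
S=r.read_camera("side")
up=lambda im,x0,y0,x1,y1,k:cv2.resize(im[y0:y1,x0:x1,::-1],None,fx=k,fy=k,interpolation=cv2.INTER_CUBIC)
cv2.imwrite("pics/g5.png",up(S,230,80,340,190,5))
s=r.get_state();print(s['ee_pos'],s['wrist_force'])
E
```

```text
[ 550. -278.  222.] [-0.4 -0.7 -2.3]
```

View pics/g5.png

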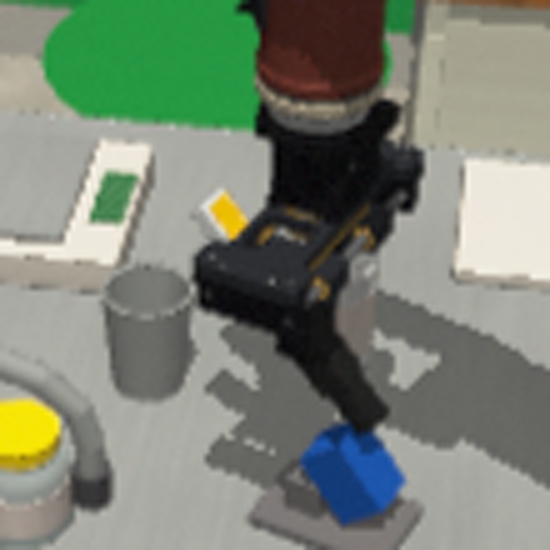

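The refractometer is free of the pocket, with its black eyepiece end at (370,412) just above the pocket's back lip. Next I'll press the eyepiece on the lip along an arc so that it pivots towards level in the pads.

>>> play_rows(increments=[[-2,0,11,0],[-5,0,4,0],[-5,0,4,0],[-4.5,0,5,0],[-4.5,0,5,0],[-3.5,0,5.5,0],[-3.5,0,5.5,0],[-2.5,0,6,0],[-2.5,0,6,0],[0,0,0,0]], squeeze=8)

```text
time_s: 19.3
ee_pos: [582.6, -290.8, 165.4]
tcp_rot: [-3.14, -0.009, 2.771]
wrist_force: [-0.6, -0.8, -2.7]
finger_gap: 0.322
```

```bash
python3 - <<'E'
from h import *
S=r.read_camera("side");T=r.read_camera("top")
up=lambda im,x0,y0,x1,y1,k:cv2.resize(im[y0:y1,x0:x1,::-1],None,fx=k,fy=k,interpolation=cv2.INTER_CUBIC)
cv2.imwrite("pics/g6.png",np.hstack([up(S,230,90,340,190,3.6),up(T,300,140,410,240,3.6)]))
s=r.get_state();print(s['ee_pos'],s['wrist_force'])
E
```

```text
[ 582.8 -290.9  166. ] [ 0.2  0.1 -2.5]
```

View pics/g6.png

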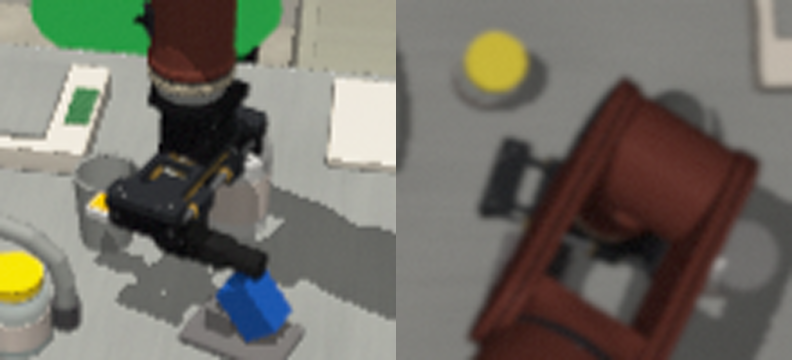

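>>> play_rows(increments=[[0,0,2,0],[0,0,2,0],[0,0,1,0],[0,0,0,0],[0,0,0,0],[0,0,-5,0],[0,0,-15,0],[0,0,-20,0],[0,0,-20,0],[0,0,-10,0]])

```text
time_s: 20.65
ee_pos: [583.8, -291.3, 237.5]
tcp_rot: [-3.139, -0.005, 2.771]
wrist_force: [-0.5, 0.0, -1.3]
finger_gap: 0.322
```

```bash
python3 - <<'E'
from h import *
s=r.get_state();print(s['ee_pos'],s['wrist_force'],s['tcp_rot']*1000, s['joint_positions']*100)
E
```

```text
[ 583.8 -291.3  237.5] [-0.5  0.  -1.3] [-3139.1    -5.5  2771.3] [ -58.2   32.9  150.    -0.4  131.8 -178.2]
```

>>> play_rows(increments=[[0,0,-10,-0.124],[0,0,-10,-0.124],[0,0,-10,-0.124],[19,30,0,0],[19,48,0,0],[19,48,0,0],[19,48,0,0],[19,48,0,0],[10,48,0,0],[5,15,0,0]], squeeze=20)

```text
time_s: 21.9
ee_pos: [467.9, -2.2, 276.1]
tcp_rot: [-3.137, 0.005, -3.131]
wrist_force: [0.7, -0.6, -2.8]
finger_gap: 0.319
```

```bash
python3 - <<'E'
from h import *
s=r.get_state();print(s['ee_pos'],s['wrist_force'],s['tcp_rot']*1000)
S=r.read_camera("side");T=r.read_camera("top");np.save("side3.npy",S);np.save("top3.npy",T)
up=lambda im,x0,y0,x1,y1,k:cv2.resize(im[y0:y1,x0:x1,::-1],None,fx=k,fy=k,interpolation=cv2.INTER_CUBIC)
cv2.imwrite("pics/g7.png",np.hstack([up(S,220,120,330,230,3.6),up(T,220,120,330,230,3.6)]))
for n,im in(("side",S),("top",T)):
    m=mask(im,(18,120,110),(32,255,255))
    k,l,st,c=cv2.connectedComponentsWithStats(m)
    print(n,[(st[i,4],c[i]) for i in range(1,k) if st[i,4]>15])
E
```

```text
[467.9  -2.2 276.1] [ 0.7 -0.6 -2.8] [-3136.9     4.7 -3131. ]
side [(np.int32(199), array([233. , 166.5])), (np.int32(77), array([278.7, 187.6])), (np.int32(227), array([113.9, 327.4])), (np.int32(113), array([125.3, 319.2])), (np.int32(121), array([102.1, 335.4])), (np.int32(131), array([ 92.1, 354.8])), (np.int32(125), array([107.5, 357.4]))]
top [(np.int32(225), array([327.3, 156.9])), (np.int32(68), array([265.5, 206.3])), (np.int32(1941), array([ 79.1, 267.5])), (np.int32(21), array([102.5, 241.8])), (np.int32(27), array([ 56.3, 245.8])), (np.int32(25), array([ 55.4, 264.6])), (np.int32(24), array([101.5, 267. ])), (np.int32(27), array([ 54.3, 283.9])), (np.int32(22), array([100.5, 292.5]))]
```

View pics/g7.png

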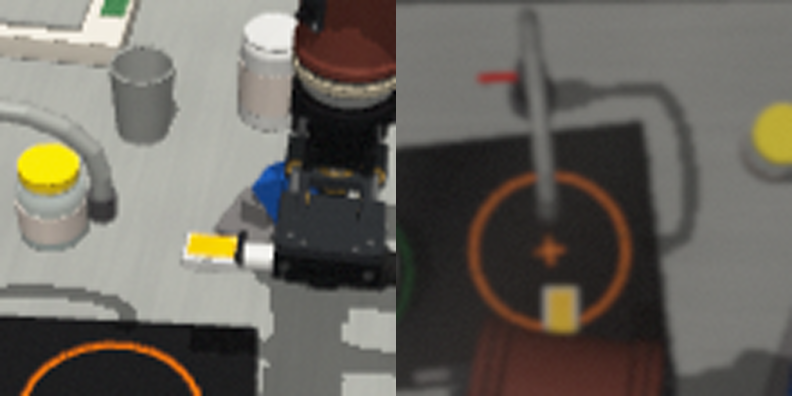

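Side half: the window is at (211,247) and looks level, with the silver barrel at (260,256). Top half: the window is at (163,308), just short of the nozzle at (151,215), and the orange mark is empty.

```bash
python3 - <<'E'
from h import *
S=np.load("side3.npy");T=np.load("top3.npy")
W,e=tri((278.7,187.6),(265.5,206.3));print("win",W,e,"rel tcp",W-[467.9,-2.2,276.1])
R={}
for n,im,b in(("side",S,(400,265,440,300)),("top",T,(380,290,420,330))):
    m=mask(im,(18,120,100),(34,255,255),b);rc=cv2.minAreaRect(pts(m).astype(np.float32));bx=cv2.boxPoints(rc);print(n,rc);R[n]=bx
bs=R["side"];bt=R["top"]
# world +x : side left, top up
bs=bs[np.argsort(bs[:,0])];bt=bt[np.argsort(bt[:,1])]
far=tri(bs[:2].mean(0),bt[:2].mean(0));near=tri(bs[2:].mean(0),bt[2:].mean(0));print("far",far,"near",near)
d=far[0]-near[0];print(np.linalg.norm(d),"pitch",np.degrees(np.arcsin(d[2]/np.linalg.norm(d))),"yaw",np.degrees(np.arctan2(d[1],d[0])))
# predicted centre pixels for various tilt: window from pivot
piv=np.array([470.5,-2.2,276.1-54.8])
for th in(-8,-4,0,4,8):
    a=np.radians(th);X=piv+[84.5*np.cos(a)-3*np.sin(a),0,84.5*np.sin(a)+3*np.cos(a)]
    ax=np.array([np.cos(a),0,np.sin(a)])
    q=proj("side",X+18.5*ax)-proj("side",X-18.5*ax);print(th,X,"side slope",np.degrees(np.arctan2(q[1],-q[0])))
# side slope by PCA on window and its wide edges
p=pts(mask(S,(18,120,100),(34,255,255),(400,265,440,300)));
cols=np.unique(p[:,0]);top=np.array([p[p[:,0]==c,1].mean() for c in cols]);print("row-mean per col",top,"slope deg",np.degrees(np.arctan(-np.polyfit(cols,top,1)[0])) )
E
```

```text
win [554.3  -1.2 221.6] 0.044653741715086924 rel tcp [ 86.4   1.  -54.5]
side ((278.5860595703125, 187.55328369140625), (13.037147521972656, 5.884822845458984), 5.194429397583008)
top ((265.5, 206.5), (11.0, 7.0), 90.0)
far (array([572.4,  -1.4, 220.9]), np.float64(1.343301186294815)) near (array([536. ,  -1.1, 222.4]), np.float64(0.7409713775289185))
36.47851455255098 pitch -2.327132722536307 yaw -0.5510684346385628
-8 [554.6  -2.2 212.5] side slope -0.6682715823250428
-4 [555.   -2.2 218.4] side slope -3.565031715946499
0 [555.   -2.2 224.3] side slope -6.449512860014821
4 [554.6  -2.2 230.2] side slope -9.335330009259367
8 [553.8  -2.2 236. ] side slope -12.236110776524551
row-mean per col [188.5 187.5 187.5 187.5 187.5 187.5 188.  187.5 187.5 187.5 187.5 187.5
 188.5 187.5] slope deg 0.3148088073891314
```

The window pitch is about -2°, which is level enough, and its centre is at (554,-1,222). It needs about +84 mm in x and +10 mm in y.

>>> play_rows(increments=[[-6,1.2,0,0],[-12,1.2,0,0],[-12,1.2,0,0],[-12,1.2,0,0],[-12,1.2,0,0],[-12,1.2,0,0],[-8,1.2,0,0],[-4,0,0,0],[0,0,0,0],[0,0,0,0]])

```text
time_s: 23.25
ee_pos: [553.7, 2.7, 275.8]
tcp_rot: [-3.135, 0.004, -3.135]
wrist_force: [-0.1, 1.2, -3.1]
finger_gap: 0.317
```

```bash
python3 - <<'E'
from h import *
s=r.get_state();print(s['ee_pos'],s['wrist_force'],s['tcp_rot']*1000)
print("win pred",s['ee_pos']+[86.4,1.0,-54.5])
E
```

```text
[553.7   2.7 275.8] [-0.1  1.2 -3.1] [-3135.      4.  -3135.2]
win pred [640.1   3.7 221.3]
```

>>> play_rows(increments=[[0.5,2,1,0],[0.5,2,1,0],[0.5,1,0,0],[0,0,0,0],[0,0,0,0],[0,0,0,0],[0,0,0,0],[0,0,0,0],[0,0,0,0],[0,0,0,0]])

```text
time_s: 24.5
ee_pos: [551.5, 7.9, 274.0]
tcp_rot: [-3.135, 0.004, -3.135]
wrist_force: [0.5, 0.7, -2.2]
finger_gap: 0.317
```

```bash
python3 - <<'E'
from h import *
S=r.read_camera("side");T=r.read_camera("top");s=r.get_state();print(s['ee_pos'],s['wrist_force'],s['tcp_rot']*1000,s['finger_gap'],s['qd'])
print("win pred",s['ee_pos']+[86.4,1.0,-54.5])
up=lambda im,x0,y0,x1,y1,k:cv2.resize(im[y0:y1,x0:x1,::-1],None,fx=k,fy=k,interpolation=cv2.INTER_CUBIC)
cv2.imwrite("pics/g8.png",np.hstack([up(S,190,130,320,340,2.8),up(T,160,130,310,340,2.8)]))
m=mask(S,(18,120,100),(34,255,255));k,l,st,c=cv2.connectedComponentsWithStats(m)
w=[c[i] for i in range(1,k) if st[i,4]>15 and c[i][1]<250];print(w,proj("side",s['ee_pos']+[86.4,1.0,-54.5]))
E
```

```text
[551.5   7.9 274. ] [ 0.8 -0.4 -2.8] [-3134.9     4.5 -3135.4] 0.3227465400068625 [ 0. -0. -0. -0.  0.  0.]
win pred [637.9   8.9 219.5]
[array([233. , 166.5]), array([248.6, 187.4])] [248.8 187.2]
```

View pics/g8.png

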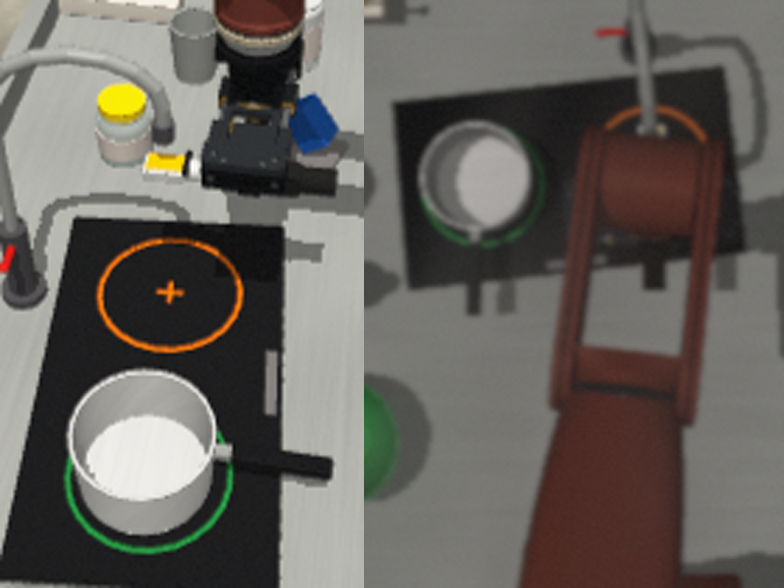

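The pan stands in the green ring. The window at side (165,163) is right under the nozzle at (163,133), and its pixel matches the prediction to 0.3 px. Handing in.

```bash
python3 -c "
from plant import r
print(r.close_job())"
```

```text
the job is handed in; nothing more can be done
None
```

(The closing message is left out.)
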